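Lift the dip basket out of the washing tank with the hook

TASK

The parts washer has been drained: take the lifting hook from its stand, reach under the tank's fixed splash cover with it and unhook the wire basket of bushes from its two pegs, bring it out through the mouth and stand it upright in the drip tray, carrying it by the hook only and neither tipping nor dropping it. Then hang the hook back in the fork of its stand, and leave everything else on the bench where it is.

Things in the scene. Friction and masses are not known exactly. Their poses are not given: they have to be found in the camera images.
- tank: Fixed stainless washing tank, black control panel on its own -y side. Origin: middle of its underside. Outside 165 (x) x 96 (y) x 145 mm high, walls 6 mm, inner floor at z = 10 mm. A fixed 3 mm splash cover lies on the rim over its +x end, from own x = +18.5 mm on; the -x part is open. The basket hangs under the cover. The tank stands across the bench, own +x to the robot's right.
- tank_mouth (a point): Centre of the tank's open mouth, level with the rim (145 mm above the bench); tank's axes. The mouth measures 95 mm along own x (end wall to the cover's edge) and 84 mm along y. Too narrow for an open gripper.
- tank_pegs (a point): Midway between two pegs (5 mm wire, at y = +-18 mm) that come from the +x end wall under the cover; wire centre in their saddles; tank's axes. Tips turn up 6 mm, 10 mm to -x. The basket's handle lies in the saddles: raise it 8 to 20 mm, then bring it to -x. This point is 72 mm below the cover and 22 mm inside its edge: a rod reaches it only leaning 25 to 45 deg, lower end to own +x.
- basket: Round wire basket of brass bushes, loose, 90 to 180 g. Origin: centre of its underside. 60 mm across, rim 28 mm high. A stiff blue-coated 4 mm wire handle stands over it in its own yz plane: legs at y = +-28 mm, level bars at z = 62 mm (these lie on the pegs), and in the middle, from y = -10 to 10 mm, an upward V that centres the hook. Starts 16 mm above the bench, axes as the tank's.
- basket_loop (a point): Peak of the V of the basket's handle (wire centre), 72 mm above the basket's underside; the basket's axes. The space below it is free down to the rim. Hung on the hook, it lies 5 mm below the centre of the hook's bend.
- hook: Lifting hook, 140 g, loose. Origin: centre of its orange grip, 26 (own x) x 18 (own y) x 56 mm tall; grasp across the 18 mm. z is up along the rod. A 30 mm collar lies 28 to 32 mm below, then a straight 6 mm rod on the axis. It hangs upright in the stand's fork, own +x within 0.3 rad of the stand's +x.
- hook_bend (a point): Centre of the J bend at the hook's lower end, 144 mm below the grip's centre and 9.5 mm to its +x (hook's axes). 5 mm wire in the own xz plane, inner radius 7 mm, lowest point 12 mm below this point. Rod on the -x side; the free tip stands at +9.5 mm and ends 6.5 mm above this point. The hook opens upwards.
- stand: Fixed stand of the hook: round grey foot 100 mm across, post at own x = +39 mm, level fork with its top at z = 146 mm. Origin: middle of the foot's underside, under the hanging rod. Slot 14 mm wide along own x, open to -x, closed at x = +16.5 mm; tips at x = -22 to -29 mm turn up 4 mm. The collar lies on the tines (grip centre at z = 178 mm); raise it 6 mm or more, then move it out or in along x.
- tray: Fixed square stainless drip tray, origin: middle of its underside; outside 120 x 120 mm, walls 4 mm and 18.5 mm high, inner floor 4 mm above the bench, inside 112 x 112 mm.
- tape_measure: bystander: yellow and black tape measure, 62x80x32 mm
- file_round: bystander: round file with wooden handle, 29x215x30 mm
- pulley_a: bystander: small aluminium pulley, 42x42x26 mm
- marker_black: bystander: white and red marker pen, 17x135x16 mm
- try_square: bystander: steel try square, 100x154x14 mm
- side_cutters: bystander: blue-handled side cutters, 54x135x16 mm
- blue_dye: bystander: small blue squeeze bottle behind the tank, 33x34x103 mm
- screwdriver_cross: bystander: red screwdriver, 29x175x29 mm

How it is judged:
By the outcome, as a careful person would: the job done as asked, in the order asked, and still so for the second after the job is handed in, with the robot touching nothing.
It also fails if it takes over 70 s, if anything falls off the work surface, if the arm or the gripper's body presses on something with over 40 N, if the wrist force passes 120 N, or if a joint passes its speed limit or range.

ROBOT

A 6-joint arm with a two-finger parallel gripper is mounted at the origin on a cart in front of the work surface, level with it; the furniture and walls round the work are solid. World frame = base frame: x ahead of the robot, y to its left, z up, the work surface at z = 0. Lengths are in m, angles in degrees, forces in N, time in s.
With the tool pointing down it reaches from about 0.325 to 0.85 m from the base axis. Payload 15.5 kg.
Tool frame: the origin (TCP) lies at the very end of the fingers, on their centre line; the grasp point (between the pads) lies arm.grip_depth behind it (arm.grip_depth is the distance from the TCP to the grasp point, in m); z points along the fingers, y is the line along which they close (so a half turn about z gives the same grasp; the last joint's range is limited). The gripper opens to 91 mm and grips with 3 to 60 N. Pads are 32 mm wide; open, the fingers measure 118 mm over their backs; the gripper's body (76 mm by 178 mm) begins 60 mm behind the grasp point.
Start: joints at [63.57, 28.281, 77.091, -0, 74.628, -5.472], TCP at [0.224, 0.584, 0.214] pointing down, gripper open.
Joint ranges: [-166.48, 166.48], [-47.26, 123.95], [12.59, 153.08], [-70.14, 250.14], [6.76, 159.57], [-176.63, 176.63]. Speed limits (degrees/s): [108.29, 108.29, 147.25, 172.46, 172.46, 172.46].

INTERFACE

Orientations are given as a 3x3 rotation matrix whose columns are the frame's x, y, z axes.
In Python, from rig import arm gives the robot as it stands. Calls block until the motion is done:
- arm.move_to(position, orientation): joint-space move of the TCP to a pose.
- arm.move_l(position, orientation=None, feed=0.15): straight line of the TCP; orientation=None keeps the orientation; feed is the mean speed in m/s.
- arm.move_joints(angles): joint-space move.
- arm.grip(opening): finger opening in m; the grip force is fixed at half the most; returns when the fingers have stopped.
- arm.sleep(seconds).
- arm.solve_ik(position, orientation): joint angles nearest the present ones, or None.
- arm.snapshot(name): name is "side" or "top"; returns the picture (420x560x3 uint8, red, green, blue); there is no depth.
- arm.get_calibration(name): a dict with "intrinsics" (3x3 intrinsics, pixels), "cam_to_world" (4x4, takes a point from camera to world coordinates). Camera axes: x right, y down, z forward; pixel columns grow to the right and rows downward; lengths in m; the calibration is good to about 2 mm. A picture is of the moment at which its call begins. get_calibration takes no time and is no camera call.
A pose or a line that the arm cannot do raises arm.Unreachable and nothing moves.
- arm.sign_off(): hands the job in; it is judged then, once.
Readings, each from a call of its own:
- arm.current_t(): time.
- arm.current_joint_positions(): joint angles.
- arm.current_dq(): joint speeds.
- arm.current_tau(): joint torques, N m.
- arm.current_ee_pos(): TCP position.
- arm.current_tool_rot(): TCP orientation.
- arm.current_force(): force on the tool from outside, world axes, zero at the start.
- arm.current_torque(): the same for the moment, N m.
- arm.current_width(): finger opening in m.
- arm.current_grasp_force(): force on a finger pad.
Only numpy, scipy, OpenCV 4.12 (cv2) and the standard library are available. Lean on these libraries where they do the work, as an engineer would, in place of code of your own. Each camera call takes 0.05 s, during which the arm holds its last target. There are 200 camera calls.

## Working session

There is one attempt and no reset: what is moved stays moved. The work goes in short steps, each a Python script; the robot and the scene stay as the last script left them, time stands still between calls to the robot, and variables do not carry over. Pictures are saved under pics/ and viewed, at most 13 in all, crops included, and the job is handed in when it is done.

```bash
ls; mkdir -p pics
python3 - <<'E'
from rig import arm
import cv2,numpy as np
for n in("top","side"):
    im=arm.snapshot(n); cv2.imwrite(f"pics/{n}0.png",im[:,:,::-1])
    c=arm.get_calibration(n); print(n,np.round(c["intrinsics"],1).tolist(),np.round(c["cam_to_world"],4).tolist())
print(arm.grip_depth,arm.current_t(), arm.current_force(), arm.current_tool_rot())
E
```

```text
pics
top [[472.8, 0.0, 280.0], [0.0, 472.8, 200.6], [0.0, 0.0, 1.0]] [[0.0059, -0.998, 0.0635, 0.4414], [-1.0, -0.0063, -0.0074, -0.0609], [0.0078, -0.0635, -0.998, 1.6086], [0.0, 0.0, 0.0, 1.0]]
side [[424.9, 0.0, 280.4], [0.0, 424.9, 204.4], [0.0, 0.0, 1.0]] [[0.8896, -0.1961, 0.4126, 0.0397], [-0.4568, -0.3786, 0.805, -1.007], [-0.0016, -0.9046, -0.4263, 0.6097], [0.0, 0.0, 0.0, 1.0]]
0.0188 0.1 [-0.27196378  0.114534   -0.19445837] [[-9.33816404e-01  3.57752209e-01 -5.29259163e-04]
 [ 3.57752575e-01  9.33815871e-01 -1.00654875e-03]
 [ 1.34135567e-04 -1.12927556e-03 -9.99999353e-01]]
```

View pics/top0.png

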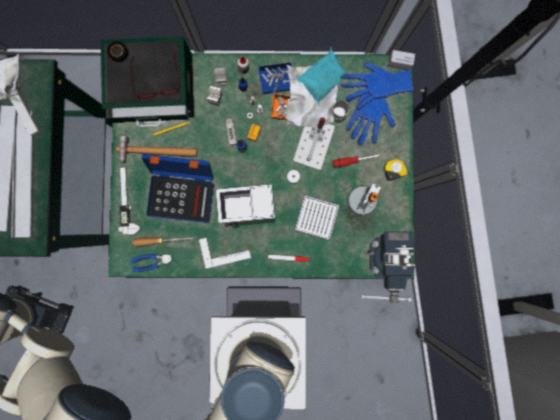

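View pics/side0.png

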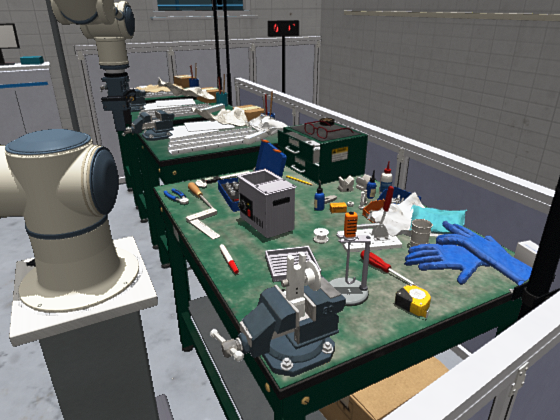

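Top view: tank near (247,204), drip tray (317,217), hook and stand (366,200), vise to its lower right (392,258). Side view: tank (267,203), hook's grip (351,225). I'll zoom in on both.

Run:
```python
import cv2
a=cv2.imread("pics/top0.png")[172:252,210:390]; cv2.imwrite("pics/topc.png",cv2.resize(a,None,fx=4.4,fy=4.4,interpolation=cv2.INTER_CUBIC))
a=cv2.imread("pics/side0.png")[165:310,230:385]; cv2.imwrite("pics/sidec.png",cv2.resize(a,None,fx=4,fy=4,interpolation=cv2.INTER_CUBIC))
```

```text
(no output)
```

View pics/topc.png

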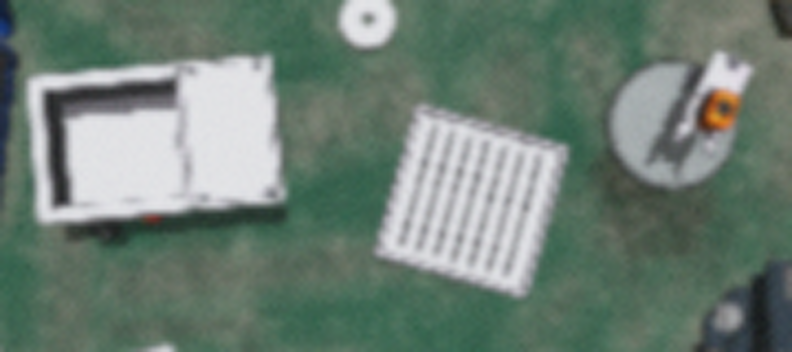

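View pics/sidec.png

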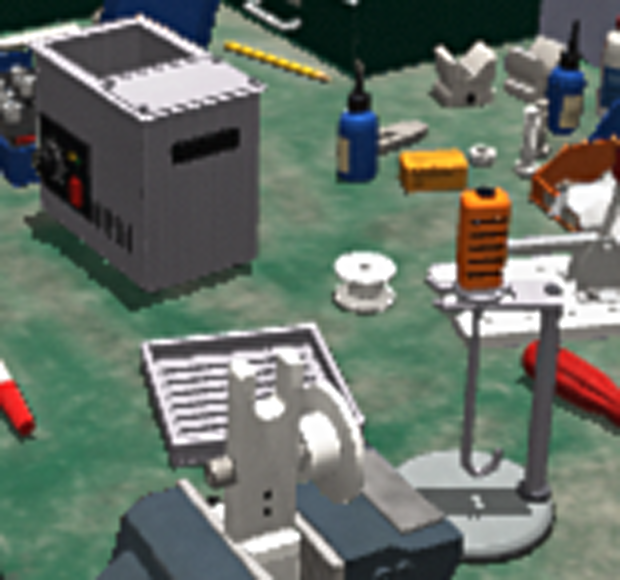

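Top crop: tank outline with corners (30,77), (270,56), (286,200) and (40,222), tray square to its right, orange grip at (722,110), foot disc at (672,125). Side crop: tank rim corners (30,45), (140,15), (265,90) and (150,118), grip at (483,240), J bend at (485,462) opening towards the post at (540,490). Next I cast rays.

```bash
cat > h.py <<'E'
import cv2,numpy as np
from rig import arm
def ray(n,p):
    c=arm.get_calibration(n);T=np.array(c["cam_to_world"]);d=np.linalg.inv(c["intrinsics"])@[p[0],p[1],1]
    d=T[:3,:3]@d;return T[:3,3],d/np.linalg.norm(d)
def onz(n,p,z):
    o,d=ray(n,p);return (o+d*(z-o[2])/d[2])
def tri(p,q):
    o,d=ray("top",p);a,e=ray("side",q)
    s,t=np.linalg.lstsq(np.c_[d,-e],a-o,rcond=None)[0]
    return (o+s*d+a+t*e)/2,np.linalg.norm(o+s*d-a-t*e)
def tc(X,Y):return ((X+.5)/4.4-.5+210,(Y+.5)/4.4-.5+172)
def sc(X,Y):return ((X+.5)/4-.5+230,(Y+.5)/4-.5+165)
def orange(im,box):
    x0,y0,x1,y1=box;h=cv2.cvtColor(im[y0:y1,x0:x1],cv2.COLOR_RGB2HSV)
    m=cv2.inRange(h,(5,130,70),(20,255,255));n,l,s,c=cv2.connectedComponentsWithStats(m)
    i=1+np.argmax(s[1:,4]);return c[i]+[x0,y0],s[i]+[x0,y0,0,0,0]
E
python3 - <<'E'
from h import *
np.set_printoptions(precision=4,suppress=True)
t=cv2.imread("pics/top0.png")[:,:,::-1].copy();s=cv2.imread("pics/side0.png")[:,:,::-1].copy()
def white(box,thr):
    x0,y0,x1,y1=box;h=cv2.cvtColor(t[y0:y1,x0:x1],cv2.COLOR_RGB2HSV)
    m=cv2.inRange(h,(0,0,thr),(180,50,255));m=cv2.morphologyEx(m,cv2.MORPH_CLOSE,np.ones((5,5)))
    k,_=cv2.findContours(m,0,2);k=max(k,key=cv2.contourArea);return k+[x0,y0]
for nm,box,z,thr in(("tank",(212,180,280,228),.146,150),("tray",(292,192,342,242),.0185,120)):
    r=cv2.minAreaRect(white(box,thr));B=np.array([onz("top",p,z)[:2] for p in cv2.boxPoints(r)])
    print(nm,B.mean(0),"sides",[np.linalg.norm(B[i]-B[i-1]) for i in range(4)],"dir",B[1]-B[0],B[2]-B[1])
P=np.array([onz("top",tc(*p),.146)[:2] for p in((30,77),(270,56),(286,200),(40,222))])
S=np.array([onz("side",sc(*p),.146)[:2] for p in((30,45),(140,15),(265,90),(150,118))])
for q,o in((P,"top: -x+y,+x+y,+x-y,-x-y"),(S,"side: -x-y,-x+y,+x+y,+x-y")):print(o,q.tolist(),q.mean(0))
cs=[[390,232],0]
a,sa=orange(t,(355,175,390,215));b,sb=orange(s,(335,205,365,245));print("grip",a,sa,b,sb,tri(a,b))
print("top of grip from top view at z=.2",onz("top",a,.2))
print("foot",onz("top",tc(672,125),.006),onz("side",sc(478,503),.006))
print("post base",onz("side",sc(538,492),.006),"post top/side z=.146",onz("side",sc(553,293),.146),onz("top",tc(735,70),.146))
print("fork tips side",onz("side",sc(432,272),.146),onz("side",sc(447,303),.146))
print("J lowest",onz("side",sc(483,472),.022),"rod-left",onz("side",sc(472,455),.034),"tip",onz("side",sc(498,455),.040))
E
```

```text
tank [0.5263 0.0378] sides [np.float64(0.10335313633411501), np.float64(0.17483897166500637), np.float64(0.10352165960150163), np.float64(0.17407108014716216)] dir [ 0.0181 -0.1739] [-0.103  -0.0107]
tray [ 0.4901 -0.1909] sides [np.float64(0.1543719863315744), np.float64(0.164801414259826), np.float64(0.15539186865564816), np.float64(0.164931705040316)] dir [0.1648 0.0007] [ 0.001  -0.1554]
top: -x+y,+x+y,+x-y,-x-y [[0.5690187945707035, 0.1255673143580926], [0.5850050604613527, -0.043474431453372875], [0.483435864881248, -0.05543855634280141], [0.4669485498707405, 0.11708730777529168]] [0.5261 0.0359]
side: -x-y,-x+y,+x+y,+x-y [[0.4649130664816418, 0.10575462030883731], [0.5651734137474994, 0.12589443425776325], [0.5787456144309766, -0.05040657998106024], [0.48630409867932384, -0.0571087787875556]] [0.5238 0.031 ]
grip [373.1633 196.7347] [369 193   9   8  49] [347.5913 219.9071] [335 205  23  32 323] (array([ 0.5425, -0.3504,  0.1894]), np.float64(0.006573089452956257))
top of grip from top view at z=.2 [ 0.5445 -0.35    0.2   ]
foot [ 0.5472 -0.3529  0.006 ] [ 0.5514 -0.3589  0.006 ]
post base [ 0.589  -0.3663  0.006 ] post top/side z=.146 [ 0.5801 -0.3727  0.146 ] [ 0.5772 -0.3722  0.146 ]
fork tips side [ 0.5346 -0.3225  0.146 ] [ 0.5223 -0.3551  0.146 ]
J lowest [ 0.5579 -0.353   0.022 ] rod-left [ 0.5514 -0.3498  0.034 ] tip [ 0.5593 -0.3635  0.04  ]
```

```bash
cat >> h.py <<'E'
np.set_printoptions(precision=4,suppress=True)
D=arm.grip_depth
def Rz(a):c,s=np.cos(a),np.sin(a);return np.array([[c,-s,0],[s,c,0],[0,0,1.]])
def Ry(a):c,s=np.cos(a),np.sin(a);return np.array([[c,0,s],[0,1,0],[-s,0,c]])
def H(yaw,tilt=0):  # hook orientation; tilt>0: lower end towards own +x
    return Rz(np.radians(yaw))@Ry(-np.radians(tilt))
OFF=np.array([-.0095,0,.144]); SG=1
def tool(R,sg=SG): return np.c_[sg*R[:,0],-sg*R[:,1],-R[:,2]]
def tcp_grip(G,R): return np.array(G)-D*R[:,2]
def tcp_bend(B,R): return tcp_grip(np.array(B)+R@OFF,R)
TANK=np.array([.525,.0338]);TY=-84.1
def tw(x,y,z): v=Rz(np.radians(TY))@[x,y,z];return v+[*TANK,0]
E
python3 - <<'E'
from h import *
for z in(.178,.19,.2,.206):print(z,onz("top",(373.16,196.73),z)[:2],onz("side",sc(484,240),z)[:2])
print(tri((373.16,196.73),sc(484,240)))
P=np.array([onz("top",tc(*p),.0185)[:2] for p in((418,104),(567,150),(522,297),(378,255))]);print("tray",P.tolist(),P.mean(0))
print("tray side",onz("side",sc(*np.mean([(145,345),(315,327)],0)),.0185))
for nm,p in(("top",tc(700,262)),("top",tc(780,262))):print("vise",[onz(nm,p,z)[:2] for z in(.0,.15)])
print("vise jaw top side",[onz("side",sc(265,355),z) for z in(.1,.15,.2)])
# tank edges: subpixel gradient peaks along scan lines, top view
g=cv2.GaussianBlur(cv2.cvtColor(cv2.imread("pics/top0.png"),6),(0,0),.7).astype(float)
def edge(line,axis,pos0,w=4):
    seg=(g[line,pos0-w:pos0+w+1] if axis==0 else g[pos0-w:pos0+w+1,line]);d=np.abs(np.gradient(seg))[1:-1]
    i=np.argmax(d);k=slice(max(i-1,0),i+2);return pos0-w+1+(d[k]*np.arange(len(d))[k]).sum()/d[k].sum()
L=[(edge(r,0,int(217+(r-190)*.07)),r) for r in range(193,219,3)];Rr=[(edge(r,0,int(271+(r-185)*.11)),r) for r in range(188,215,3)]
T=[(c,edge(c,1,int(189-(c-217)*.087))) for c in range(220,270,4)]
B=[(c,edge(c,1,int(222-(c-219)*.09))) for c in range(222,272,4)]
for nm,e in zip("LRTB",(L,Rr,T,B)):
    W=np.array([onz("top",p,.146)[:2] for p in e]);m=np.median(W,0);vx,vy,_,_=cv2.fitLine(W.astype(np.float32),cv2.DIST_HUBER,0,.01,.01).ravel();print(nm,m,np.degrees(np.arctan2(vy,vx)))
q0=arm.current_joint_positions()
for sg in(1,-1):
  print(sg)
  for nm,Pp,R in(("grip",[.5445,-.352,.25],H(-42)),("above",tw(-.01,0,.26)+H(TY,30)@OFF,H(TY,30)),("low",tw(.0455,0,.07)+H(TY,30)@OFF,H(TY,30)),("lowL",tw(0,0,.07)+H(TY,30)@OFF,H(TY,30)),("tray",np.array([.488,-.188,.1])+H(TY,0)@OFF,H(TY,0)),("tray0",np.array([.488,-.188,.1])+H(TY,30)@OFF,H(TY,30))):
    print(nm,arm.solve_ik(tcp_grip(Pp,R),tool(R,sg)))
E
```

```text
0.178 [ 0.5461 -0.3545] [ 0.5455 -0.353 ]
0.19 [ 0.5452 -0.3521] [ 0.5314 -0.3712]
0.2 [ 0.5445 -0.35  ] [ 0.5197 -0.3864]
0.206 [ 0.5441 -0.3488] [ 0.5127 -0.3955]
(array([ 0.5455, -0.3541,  0.1786]), np.float64(0.0013410576689912323))
tray [[0.5613155096347342, -0.15568761374146817], [0.5267118370750609, -0.26998366302597077], [0.4142399721241396, -0.2354090921159535], [0.44556320158934737, -0.1254437723308528]] [ 0.487  -0.1966]
tray side [ 0.5011 -0.1457  0.0185]
vise [array([ 0.4417, -0.3751]), array([ 0.4416, -0.3458])]
vise [array([ 0.442 , -0.4371]), array([ 0.442, -0.402])]
vise jaw top side [array([ 0.4454, -0.2917,  0.1   ]), array([ 0.4056, -0.3619,  0.15  ]), array([ 0.3658, -0.432 ,  0.2   ])]
L [0.5198 0.1131] 4.848931
R [ 0.5363 -0.047 ] 5.236766
T [0.5754 0.0401] -83.893005
B [0.4741 0.0329] -84.270546
1
grip [-38.1555  29.3792  72.2205  -0.      78.4003  93.8445]
above [  24.2172   19.6115   75.1941  -28.4473   94.8205 -161.6865]
low [  18.7768   28.6794   92.7601  -31.4487   69.1056 -152.9086]
lowL [  23.2628   29.8037   90.4202  -30.0949   72.1207 -150.0593]
tray [-26.7314  19.0539  91.0494  -0.      69.8967 147.3686]
tray0 [  -0.2169   20.0126  102.9951  -35.4907   58.9057 -166.838 ]
-1
grip [-38.1555  29.3792  72.2205  -0.      78.4003 -86.1555]
above [ 24.2172  19.6115  75.1941 -28.4473  94.8205  18.3135]
low [ 18.7768  28.6794  92.7601 -31.4487  69.1056  27.0914]
lowL [ 23.2628  29.8037  90.4202 -30.0949  72.1207  29.9407]
tray [-26.7314  19.0539  91.0494  -0.      69.8967 -32.6314]
tray0 [ -0.2169  20.0126 102.9951 -35.4907  58.9057  13.162 ]
```

```bash
sed -i 's/SG=1$/SG=-1/; s/TANK=.*/TANK=np.array([.525,.033]);TY=-84.4/' h.py
python3 - <<'E'
from h import *
R=H(-42);T=tool(R);G=np.array([.5455,-.354,.180])
arm.move_l([.224,.584,.26]);arm.move_to(tcp_grip(G+[0,0,.09],R),T)
f0=arm.current_force()
arm.move_l(tcp_grip(G,R),T,feed=.1)
im=arm.snapshot("side")[160:310,280:400];im2=arm.snapshot("top")[150:260,320:420]
arm.grip(.0)
print(arm.current_width(),arm.current_grasp_force(),arm.current_force()-f0,arm.current_torque(),arm.current_t())
im3=arm.snapshot("side")[160:310,280:400]
cv2.imwrite("pics/g1.png",cv2.resize(np.hstack([im,im3]),None,fx=3.3,fy=3.3,interpolation=2)[:,:,::-1])
E
```

```text
0.024171197515556044 29.995992109179497 [ 1.1113  0.8714 -0.7762] [ 0.0011 -0.1312  0.0093] 6.2
```

View pics/g1.png

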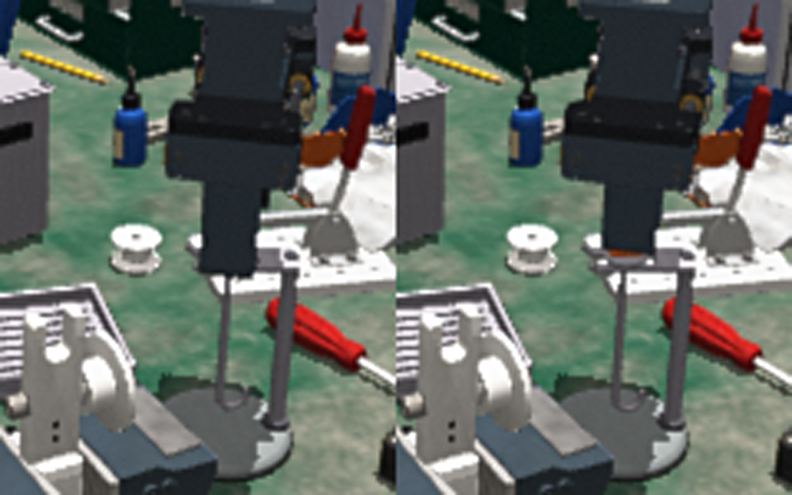

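The hook stands between the pads, but the opening is 24.2 mm where the grip is 18 mm, so my yaw is about 15° off. Given the 0.3 rad limit, it should be near -27°. I'll regrasp.

Run:
```python
from h import *
G=np.array([.5455,-.354,.180])
arm.grip(.06)
for y in(-27,):
    R=H(y);arm.move_l(tcp_grip(G,R),tool(R),feed=.1);arm.grip(0);print(y,arm.current_width(),arm.current_force(),arm.current_torque())
im=arm.snapshot("side")[160:310,280:400]
cv2.imwrite("pics/g2.png",cv2.resize(im,None,fx=4,fy=4,interpolation=2)[:,:,::-1])
print(arm.current_t())
```

```text
-27 0.017505061675832354 [-0.0197  0.9723 -0.8525] [ 0.0237 -0.0586  0.035 ]
8.1333
```

Run:
```python
from h import *
G=np.array([.5455,-.354,.180]);R=H(-27)
arm.move_l(tcp_grip(G+[0,0,.014],R),feed=.1);print(arm.current_force(),arm.current_width())
d=-np.array([np.cos(np.radians(-31)),np.sin(np.radians(-31)),0])
for s in(.012,.024,.036,.07):
    arm.move_l(tcp_grip(G+[0,0,.014]+d*s,R),feed=.08);f=arm.current_force();print(s,f,arm.current_torque())
    if np.hypot(*f[:2])>6: break
else: arm.move_l(tcp_grip(G+[0,0,.15]+d*.07,R),feed=.2)
im=arm.snapshot("side")[110:310,260:400]
cv2.imwrite("pics/g3.png",cv2.resize(im,None,fx=3,fy=3,interpolation=2)[:,:,::-1])
print(arm.current_t(),arm.current_width())
```

```text
[-0.3848 -0.4714 -1.2772] 0.017865814788648758
0.012 [-0.4562 -0.3315 -1.1768] [ 0.0288 -0.025  -0.0416]
0.024 [-0.77    0.0055 -2.0178] [-0.0077 -0.0311 -0.0026]
0.036 [ 0.0822 -0.678  -0.8543] [-0.0115 -0.0238 -0.0054]
0.07 [ 0.8928  0.1595 -1.6246] [ 0.0076 -0.0084  0.0029]
10.7833 0.017829606961135273
```

View pics/g3.png

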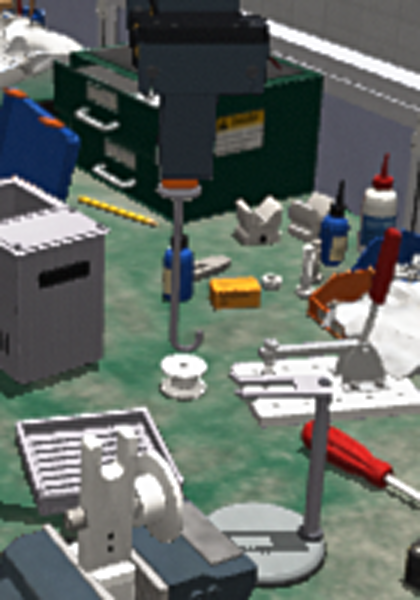

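Hook held by its grip and out of the fork; J at crop (190,340). Next I take it above the mouth, leaning 30°, and compare it with the rim.

```bash
sed -i 's/^OFF=.*/OFF=np.array([-.0095,0,.146]); SG=-1/' h.py
python3 - <<'E'
from h import *
p=arm.current_ee_pos();arm.move_l(np.array(p)+[0,0,.04],feed=.2)
R=H(TY,30);B=tw(-.015,0,.175)
arm.move_l(tcp_bend(B,R),tool(R),feed=.2)
a=arm.snapshot("side")[140:250,225:340];b=arm.snapshot("top")[165:245,205:320]
def pj(n,P):
    c=arm.get_calibration(n);T=np.array(c["cam_to_world"]);v=c["intrinsics"]@(T[:3,:3].T@(P-T[:3,3]));return v[:2]/v[2]
low=B+[0,0,-.012]
print("expected px bend low side",(pj("side",low)-[225,140])*3.4+1.2,"top bend",pj("top",B))
for nm,l in(("mouth edge cover mid",(.0185,0,.148)),("mouth -x",(-.0765,0,.145)),("corner",(.0825,-.048,.146))):print(nm,(pj("side",tw(*l))-[225,140])*3.4+1.2,((pj("top",tw(*l))-[205,165])*3.4+1.2)+[0,374])
o=np.zeros((374+272,391,3),np.uint8);o[:374]=cv2.resize(a,(391,374),interpolation=2);o[374:]=cv2.resize(b,(391,272),interpolation=2)
cv2.imwrite("pics/m1.png",o[:600,:,::-1]);print(arm.current_t(),arm.current_force())
E
```

```text
expected px bend low side [130.4526 115.0529] top bend [240.6112 203.3725]
mouth edge cover mid [151.0282 143.6553] [161.22   504.0223]
mouth -x [ 95.7988 113.1001] [ 57.4505 513.7204]
corner [141.4616 183.9663] [236.0877 550.1936]
13.5917 [ 0.075  -0.8363 -1.324 ]
```

View pics/m1.png

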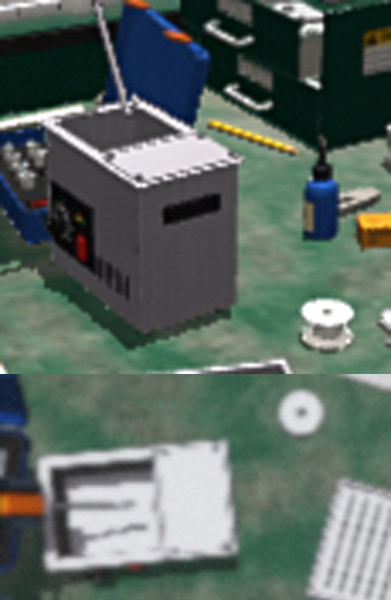

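The top view puts the J's end at (133,506), where I expected it, and the tank corner and cover edge match my pose within about 2 mm. Going in.

Run:
```python
from h import *
R=H(TY,30)
def go(x,z,feed=.08):
    arm.move_l(tcp_bend(tw(x,0,z),R),tool(R),feed=feed);arm.sleep(.15)
    f=np.mean([arm.current_force() for _ in range(3)],0);print(x,z,f,arm.current_torque());
    if np.linalg.norm(f)>8: raise SystemExit("contact")
go(.012,.066);go(.030,.066);go(.0445,.066,.06);go(.0445,.088,.05);go(.0445,.100,.04);go(.0425,.108,.04)
print(arm.current_t(),arm.current_width())
```

```text
0.012 0.066 [-0.4722  1.0161 -2.2236] [0.3896 0.0526 0.0219]
0.03 0.066 [-1.1775  0.166  -1.6972] [0.3777 0.0508 0.007 ]
0.0445 0.066 [-0.3046  0.0578 -2.402 ] [0.3845 0.1234 0.0044]
0.0445 0.088 [-0.078   0.5516 -1.507 ] [0.4368 0.0315 0.089 ]
0.0445 0.1 [ 0.1914 -0.3632 -2.2241] [ 0.5198  0.1219 -0.0716]
0.0425 0.108 [ 0.1188 -0.1294 -2.8215] [ 0.5201  0.1331 -0.0048]
18.2083 0.017847599752951773
```

The moment about x rose from 0.385 to 0.52 Nm, so the basket hangs on the hook. I bring it to the mouth and look.

Run:
```python
from h import *
R=H(TY,30)
def go(x,z,feed=.05):
    arm.move_l(tcp_bend(tw(x,0,z),R),tool(R),feed=feed);arm.sleep(.15)
    f=np.mean([arm.current_force() for _ in range(3)],0);print(x,z,f,arm.current_torque());
    if np.linalg.norm(f)>8: raise SystemExit("contact")
go(.0425,.110);go(.025,.110,.04);go(-.0,.110);go(-.027,.110)
a=arm.snapshot("side")[140:250,225:340];b=arm.snapshot("top")[165:235,205:320]
o=np.vstack([cv2.resize(x,None,fx=3.3,fy=3.3,interpolation=2) for x in(a,b)])
cv2.imwrite("pics/m2.png",o[:600,:,::-1]);print(arm.current_t())
```

```text
0.0425 0.11 [ 0.0123 -0.8758 -2.6466] [0.5486 0.1273 0.0494]
0.025 0.11 [-0.8644 -0.0617 -2.2212] [0.5261 0.0929 0.0678]
-0.0 0.11 [ 1.1516  0.3631 -1.9352] [0.4702 0.0548 0.0151]
-0.027 0.11 [-0.2964  0.2867 -2.6156] [ 0.4582  0.0905 -0.001 ]
21.0833
```

View pics/m2.png

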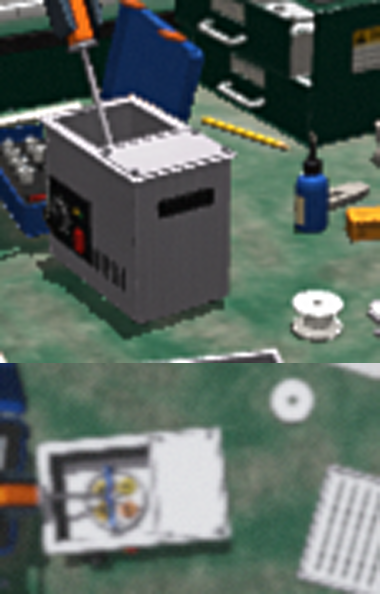

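The basket hangs free in the mouth: blue handle at about (110,500), bushes centred on (120,502). I check numerically that it hangs straight and centred before raising it.

```bash
cat >> h.py <<'E'
def tk(P): return Rz(np.radians(-TY))@(np.array(P)-[*TANK,0])
E
python3 - <<'E'
from h import *
R=H(TY,30)
arm.move_l(tcp_bend(tw(-.029,0,.112),R),tool(R),feed=.04);arm.sleep(.5)
for k in range(3):
    im=arm.snapshot("top");x0,y0,x1,y1=222,190,254,222;h=cv2.cvtColor(im[y0:y1,x0:x1],cv2.COLOR_RGB2HSV)
    for nm,lo,hi,z in(("blue",(100,90,60),(130,255,255),.100),("brass",(12,60,60),(35,255,255),.05)):
        m=cv2.inRange(h,lo,hi);ys,xs=np.nonzero(m)
        print(nm,len(xs),"px",xs.mean()+x0,ys.mean()+y0,"tank",[tk(onz("top",(c+x0,r+y0),z)) *1e3 for c,r in((xs.mean(),ys.mean()),(xs.min(),ys.min()),(xs.max(),ys.max()))])
    arm.sleep(.12)
print(arm.current_torque(),arm.current_force(),arm.current_t())
E
```

```text
blue 8 px 236.75 200.0 tank [array([-31.5929,  16.7123, 100.    ]), array([-33.1526,  26.5056, 100.    ]), array([-30.9224, -21.8742, 100.    ])]
brass 52 px 237.32692307692307 204.80769230769232 tank [array([-34.9396,   4.3179,  50.    ]), array([-51.0711,  21.7574,  50.    ]), array([-15.0922, -21.3449,  50.    ])]
blue 10 px 236.9 201.9 tank [array([-31.6389,  10.6086, 100.    ]), array([-33.1526,  26.5056, 100.    ]), array([-30.9224, -21.8742, 100.    ])]
brass 58 px 237.8448275862069 205.32758620689654 tank [array([-33.3871,   2.4507,  50.    ]), array([-51.0711,  21.7574,  50.    ]), array([-15.0922, -21.3449,  50.    ])]
blue 5 px 236.8 202.4 tank [array([-32.0944,   9.0435, 100.    ]), array([-33.1526,  26.5056, 100.    ]), array([-30.9224, -21.8742, 100.    ])]
brass 57 px 236.8421052631579 205.56140350877192 tank [array([-36.7454,   1.9831,  50.    ]), array([-54.3559,  22.0584,  50.    ]), array([-18.3729, -21.0437,  50.    ])]
[ 0.5056  0.1364 -0.0032] [ 0.1857 -1.0118 -1.9481] 22.3333
```

Run:
```python
from h import *
R=H(TY,30);T=tool(R)
def fz():return np.round(np.mean([arm.current_force() for _ in range(3)],0),2),np.round(arm.current_torque()[0],3)
for z in(.15,.19,.255):
    arm.move_l(tcp_bend(tw(-.031,0,z),R),T,feed=.07);print(z,fz())
    if np.linalg.norm(fz()[0])>8: raise SystemExit("contact")
C=np.array([.487,-.194,0])
arm.move_l(tcp_bend(C+[0,0,.22],R),T,feed=.09);arm.sleep(.6)
arm.move_l(tcp_bend(C+[0,0,.125],R),T,feed=.06);arm.sleep(.5)
a=arm.snapshot("side")[150:290,250:370];b=arm.snapshot("top")[165:255,250:370]
o=np.hstack([cv2.resize(x,None,fx=3.3,fy=3.3,interpolation=2)[:460] if i==0 else np.vstack([cv2.resize(x,None,fx=3.3,fy=3.3,interpolation=2),np.zeros((460-297,396,3),np.uint8)]) for i,x in enumerate((a,b))])
cv2.imwrite("pics/t1.png",o[:,:,::-1]);print(fz(),arm.current_t())
```

```text
0.15 (array([ 0.49,  0.39, -2.61]), np.float64(0.542))
0.19 (array([ 0.1 ,  0.64, -2.21]), np.float64(0.523))
0.255 (array([-0.21, -0.43, -1.88]), np.float64(0.449))
(array([-0.98,  0.11, -2.71]), np.float64(0.493)) 30.825
```

View pics/t1.png

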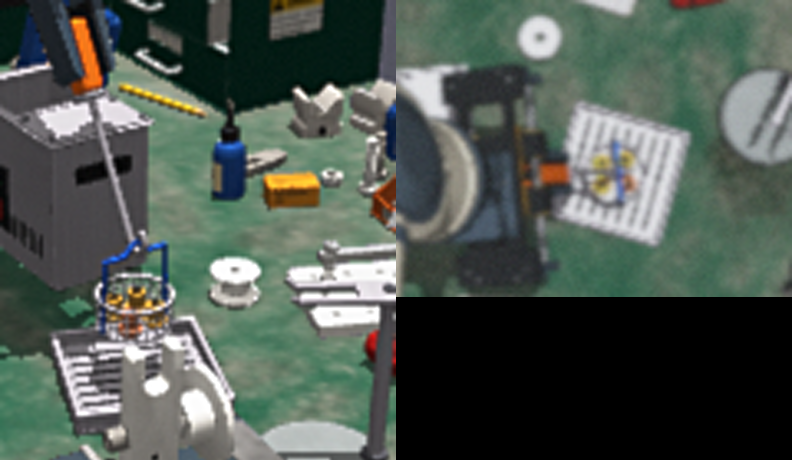

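The basket hangs upright over the tray, handle at top crop (618,175) against the tray centre at (628,172). I lower it and withdraw the hook.

Run:
```python
from h import *
R=H(TY,30);T=tool(R);u=Rz(np.radians(TY))[:,0]
C=np.array([.487,-.200,0])
def go(x,z,f=.05):
    arm.move_l(tcp_bend(C+u*x+[0,0,z],R),T,feed=f);print(x,z,np.round(np.mean([arm.current_force() for _ in range(3)],0),2),np.round(arm.current_torque()[0],3))
go(0,.11);arm.sleep(.3);go(0,.088,.04);arm.sleep(.3);go(0,.078,.02);go(.004,.072,.03);go(.005,.056,.04)
go(-.015,.056,.04);go(-.05,.058,.07);go(-.055,.16,.15)
a=arm.snapshot("side")[150:290,250:370];b=arm.snapshot("top")[165:255,250:370]
o=np.hstack([cv2.resize(a,None,fx=3.3,fy=3.3,interpolation=2)[:460],np.vstack([cv2.resize(b,None,fx=3.3,fy=3.3,interpolation=2),np.zeros((460-297,396,3),np.uint8)])])
cv2.imwrite("pics/t2.png",o[:,:,::-1]);print(arm.current_t(),arm.current_width())
```

```text
0 0.11 [-0.51 -0.3  -2.6 ] 0.512
0 0.088 [-0.65 -0.14 -1.88] 0.545
0 0.078 [ 0.2  -0.12 -1.78] 0.348
0.004 0.072 [ 0.78 -0.53 -1.57] 0.375
0.005 0.056 [-0.14 -0.25 -0.97] 0.335
-0.015 0.056 [ 0.06 -0.48 -1.17] 0.381
-0.05 0.058 [-0.08  0.01 -1.  ] 0.362
-0.055 0.16 [ 0.5  -0.05 -2.  ] 0.342
36.425 0.018119594744411136
```

View pics/t2.png

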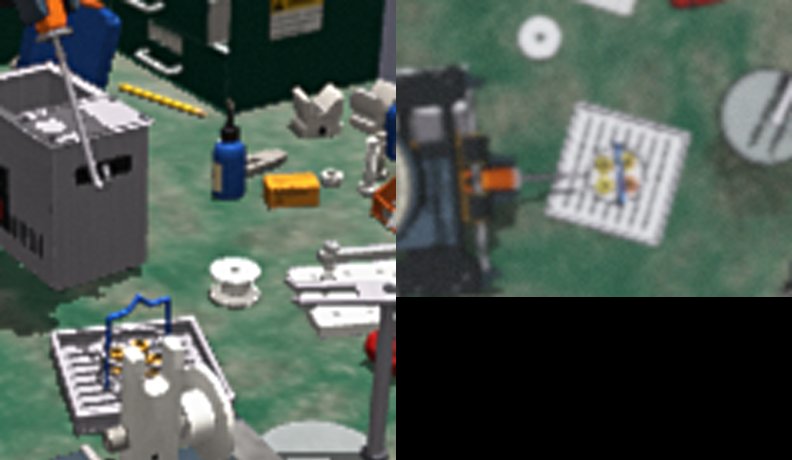

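The basket stands upright in the tray and the hook is clear. Next the hook goes back by the same path.

Run:
```python
from h import *
G=np.array([.5455,-.354,.180]);R=H(-27);T=tool(R)
d=-np.array([np.cos(np.radians(-31)),np.sin(np.radians(-31)),0])
p=np.array(arm.current_ee_pos());arm.move_l(p+[0,0,.08],feed=.2)
arm.move_l(tcp_grip(G+[0,0,.15]+d*.07,R),T,feed=.2)
arm.move_l(tcp_grip(G+[0,0,.014]+d*.07,R),T,feed=.15)
for s in(.036,.024,.012,.002):
    arm.move_l(tcp_grip(G+[0,0,.014]+d*s,R),feed=.08);f=arm.current_force();print(s,f)
    if np.hypot(*f[:2])>6: raise SystemExit("contact")
arm.move_l(tcp_grip(G+[0,0,.003]+d*.002,R),feed=.05);print(arm.current_force())
arm.move_l(tcp_grip(G+[0,0,.0]+d*.002,R),feed=.02);arm.sleep(.2);print(arm.current_force(),arm.current_t())
```

```text
0.036 [ 0.2615  0.8578 -1.2226]
0.024 [-0.4842 -0.0074 -2.27  ]
0.012 [-0.3736 -0.4538 -0.6954]
0.002 [ 0.36    0.8175 -1.2092]
[-0.6115 -0.2856 -1.14  ]
[ 0.4588 -1.0487 -0.5693] 42.25
```

Run:
```python
from h import *
p=np.array(arm.current_ee_pos())
arm.grip(.05);arm.sleep(.3)
arm.move_l(p+[0,0,.12],feed=.12);arm.move_l(p+[-.08,.1,.2],feed=.2);arm.sleep(.5)
a=arm.snapshot("side")[160:310,250:400];b=arm.snapshot("top")[165:255,280:400]
o=np.hstack([cv2.resize(a,None,fx=2.7,fy=2.7,interpolation=2),np.vstack([cv2.resize(b,None,fx=3,fy=3,interpolation=2),np.zeros((405-270,360,3),np.uint8)])])
cv2.imwrite("pics/e.png",o[:,:,::-1]);print(arm.current_t(),arm.current_force())
```

```text
45.8667 [-0.0305  0.3224 -0.8943]
```

View pics/e.png

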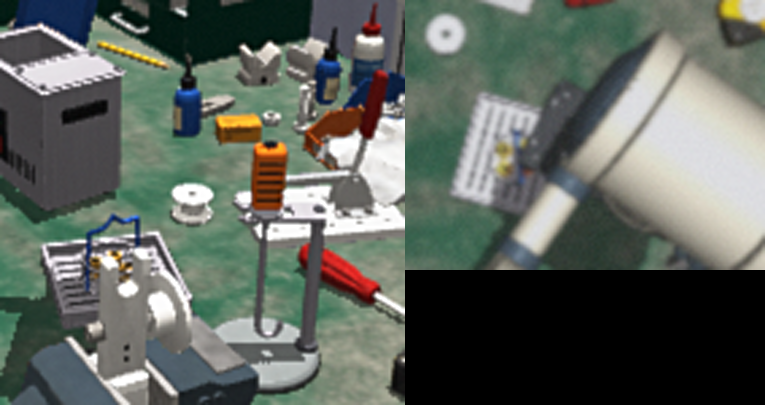

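The hook hangs upright in the fork (grip at (268,178)), the basket stands in the tray (handle at (113,225)), and the gripper is clear of both.

```bash
python3 -c "
from rig import arm
print(arm.sign_off())"
```

```text
the job is handed in; nothing more can be done
None
```

I handed the job in at about 46 s: the basket stands upright in the drip tray, the hook is back in its fork, and nothing else was moved that I could see in the pictures.

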